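Clamp the implant kit tray to the dental worktop

ROBOT

A 7-joint arm with a two-finger parallel gripper is mounted at the origin on the work surface. World frame = base frame: x ahead of the robot, y to its left, z up, the work surface at z = 0. Lengths are in m, angles in rad, forces in N, time in s.
With the tool pointing down it reaches from about 0.4 to 0.875 m from the base axis. Payload 6.5 kg.
Tool frame: the origin (TCP) lies at the very end of the fingers, on their centre line; the grasp point (between the pads) lies 19 mm behind it; z points along the fingers, y is the line along which they close (so a half turn about z gives the same grasp; the last joint's range is limited). The gripper opens to 88 mm and grips with 3 to 60 N. Pads are 18 mm wide; open, the fingers measure 123 mm over their backs; the gripper's body (75 mm by 187 mm) begins 45 mm behind the grasp point.
Start: joints at [-1.282, 0.536, -0.004, 1.538, 0.003, 1.067, -0.071], TCP at [0.226, 0.61, 0.217] pointing down, gripper open.
Joint ranges: [-2.7, 2.7], [-0.37, 2.16], [-1.27, 1.26], [0.24, 2.4], [-1.31, 4.45], [0.19, 1.91], [-2.76, 2.76]. Speed limits (rad/s): [2.39, 2.39, 3.14, 3.14, 3.14, 3.14, 3.14].

INTERFACE

Orientations are given as a unit quaternion [w, x, y, z].
In Python, from workcell import read_state, camera, workorder, outline_of, spot_point gives the robot as it stands. The module is installed in compiled form; this text tells all that it offers.
- The arm moves only by the tool carry_out, never from a script. Its argument "targets" is a list that holds one entry, the list of rows, each a list of 7 numbers: the turn, a rotation vector about the tool's x, y, z in degrees, then the shift along the tool's x, y, z in m, then the opening, from 0 (shut) to 1 (fully open). A call has 1 to 5 rows; each row shifts and turns the commanded pose from where the row before left it, along the tool's axes as they then stand; what a row does not reach is not made up. A row lasts 1/12 s, in which the tool goes at most 41.7 mm and 7.16 degrees, less where a joint would pass 70% of its speed; a pose out of reach is approached as far as the arm can. A call is refused whole if a number of a shift passes 0.0417 or a number of a turn 7.16, either way. A call with a gripper value outside its range is refused whole. The fingers move at their own pace and stop on an object; "newtons" is the grip in N (left out, the last holds). Time passes only in rows, so rows that do not move let the fingers close. It gives the time, the measured TCP pose, the force, the opening and the grip force at its end, in the units of the state.
- read_state(): the state, without advancing time (a new reading comes with each control period).
- camera(name): name is "scene" or "top" or "wrist"; returns a dict with "frame" (400x640x3 uint8, red, green, blue), "fx", "fy", "cx", "cy" (pixels), "dist" ([k1, k2, p1, p2, k3] as OpenCV has them; the pictures are not rectified), "xyz" and "attitude" of the camera in the world. Camera axes: x right, y down, z forward; pixel columns grow to the right and rows downward; lengths in m; the calibration is good to about 2 mm. A picture is of the moment at which its call begins. There is no depth.
- workorder.close_job(): hands the job in; it is judged then, once.
Trained networks look in a picture, given as the dict that the camera call returned (one of the last four; its "shot" number tells which), for a name from the list of things; names that differ only in an ending like _2 or _b are one class to them, and where a whole thing is asked for, a point or a joint stands for the part that bears it (a point fixed in the world has none). Each returns a list of dicts, best first, with "conf" (0 to 1); they miss things now and then, are a little off and sometimes report something else, mostly with a low value. They report only what shows in the picture. A call takes as long as a camera call.
- outline_of(picture, target): "mask" (400x640 bool, what is visible of it) and "box" ([left, top, width, height] in pixels, round what is visible of it).
- spot_point(picture, target): "point" ([column, row] in pixels: a listed point, or the origin of a listed thing).
The state is a dict: "clock": time; "joints": joint angles; "joint_velocities": joint speeds; "effort": joint torques, N m; "position": TCP position; "eef_rot": TCP orientation; "ft_force": force on the tool from outside, world axes, zero at the start; "moment": the same for the moment, N m; "grip_width": opening from 0.0 (shut) to 1.0 (fully open); "gripper_force": force on a finger pad.
Only numpy, scipy, OpenCV 4.12 (cv2) and the standard library are available. Lean on these libraries where they do the work, as an engineer would, in place of code of your own. Each camera call takes 0.05 s, during which the arm holds its last target. There are 200 camera calls.

TASK

Two bench clamps stand on the dental worktop with their blue flip levers up; only one of them has the white surgical kit tray under its arm. On that clamp, turn the screw clockwise by its upright lever until it is snug, and only then fold the lever fully down flat. Leave the empty clamp's lever as it is, and let go at the end.

Things in the scene. Friction and masses are not known exactly. Their poses are not given: they have to be found in the camera images.
- dock: Fixed aluminium clamp with the white kit tray (130 x 145 x 35 mm; drills to 60 mm high, 45 mm or more from the screw). Origin: worktop level under the vertical screw axis; +x over the tray, -x to the post (at x -55 mm), z up. Arm 36 mm wide, top z 74, from post to 20 mm past the screw; lever rest on the post to z 88. Steel screw head 30 mm across. Lever hinge on the screw axis, z 98 mm when snug.
- dock_screw (a joint): Screw turn, rad: grows clockwise seen from above, hard stop 1.2 = snug; starts at 0 to 0.35; stays where left (0.15 N m friction). The screw sinks 2.5 mm per rad: lever hinge at z 101 mm at 0. From above, the lever's 12 mm thickness runs along yaw (dock yaw + 1.2 - value), its 22 mm width square to that.
- dock_lever (a joint): Fold of the blue lever (bar 12 mm thick, 22 wide, from 5 to 65 mm out from its hinge), rad: 0 = upright, in line with the screw; hard stop 1.55 = flat. Folds towards the minus side of its thickness direction: with the screw snug, to the dock's -x, flat over the arm and post. Starts at 0 to 0.12; stays where left (0.1 N m friction, about 2 N at its upper part).
- spare_tip (a point): Top corner of the blue lever of the other clamp, which is the same but empty (black rubber seat, no tray): on the lever's edge, 11 mm from its middle, 65 mm above its hinge. To be left alone.

How it is judged:
By the outcome, as a careful person would: the job done as asked, in the order asked, and still so for the second after the job is handed in, with the robot touching nothing.
It also fails if it takes over 42 s, if anything falls off the work surface, if the arm or the gripper's body presses on something with over 40 N, if the wrist force passes 120 N, or if a joint passes its speed limit or range.

## Working session

There is one attempt and no reset: what is moved stays moved. The work goes in short steps, Python scripts to look and compute and a tool call to move; the robot and the scene stay as the last step left them, time stands still between calls to the robot, and variables do not carry over. Pictures are saved under pics/ and viewed, at most 10 in all, crops included, and the job is handed in when it is done.

Besides the shell and the picture viewer there is one more tool, called after ">>>" by a JSON object that holds its "method" and its "body". carry_out: Moves the arm, as the interface text tells. Its arguments: {"type":"object","properties":{"targets":{"type":"array","items":{"type":"array","items":{"type":"array","items":{"type":"number"}}}},"newtons":{"type":"number"}},"required":["targets"]}

```bash
mkdir -p pics; cat > h.py <<'E'
import numpy as np, cv2
from workcell import read_state, camera, workorder, outline_of, spot_point
from scipy.spatial.transform import Rotation as R
def rot(q): return R.from_quat([q[1],q[2],q[3],q[0]])
def K(c): return np.array([[c['fx'],0,c['cx']],[0,c['fy'],c['cy']],[0,0,1.]])
def camR(c):
    a=np.array(c['attitude']); return a if a.shape==(3,3) else rot(a).as_matrix()
def ray(c,p):
    u=cv2.undistortPoints(np.array([[p]],float),K(c),np.array(c['dist'],float))[0,0]
    return np.array(c['xyz']),camR(c)@np.array([u[0],u[1],1])
def atz(c,p,z):
    o,d=ray(c,p); return o+d*(z-o[2])/d[2]
def proj(c,P):
    P=np.atleast_2d(P); Rm=camR(c).T
    return cv2.projectPoints((P-np.array(c['xyz']))@Rm.T,np.zeros(3),np.zeros(3),K(c),np.array(c['dist'],float))[0][:,0]
def tri(rs):
    A=0;b=0
    for o,d in rs:
        d=d/np.linalg.norm(d);M=np.eye(3)-np.outer(d,d);A=A+M;b=b+M@o
    return np.linalg.solve(A,b)
def save(c,n): cv2.imwrite('pics/'+n,c['frame'][:,:,::-1])
E
python3 - <<'E'
from h import *
s=read_state();print(s)
for n in ['scene','top','wrist']:
    c=camera(n);save(c,n+'0.png');print(n,c['xyz'],c['attitude'],c['fx'])
    for t in ['dock','dock_lever','dock_screw','spare_tip']:
        print(t,'out',[(round(o['conf'],2),o['box']) for o in outline_of(c,t)],'pt',[(round(o['conf'],2),np.round(o['point'],1)) for o in spot_point(c,t)])
a=cv2.imread('pics/scene0.png');b=cv2.imread('pics/top0.png')
cv2.imwrite('pics/both.png',cv2.resize(np.vstack([a,b]),(480,600)))
E
```

```text
{'clock': 0.0, 'joints': array([-1.28223544,  0.53718403, -0.00445239,  1.53886126,  0.00260085,
        1.06731936, -0.07117752]), 'joint_velocities': array([-5.99482310e-04, -8.89849825e-05,  3.65017468e-04, -9.55592241e-05,
       -4.49527089e-04, -5.51822188e-04, -1.03461834e-03]), 'effort': array([-2.06298228e-04, -5.70999599e+01,  9.90773141e-01, -2.51592386e+01,
       -5.62498765e-02,  1.81461673e-02,  1.77009124e-04]), 'position': array([0.2255698 , 0.60889997, 0.21603205]), 'eef_rot': array([-9.47928247e-05,  1.76399176e-01,  9.84318318e-01, -8.77994295e-04]), 'ft_force': array([-0.32844587, -0.71876916, -0.52974706]), 'moment': array([-0.0005391 ,  0.02420292, -0.00346512]), 'gripper_force': 0.0, 'grip_width': 1.0017957659067709}
scene [ 0.89418926 -0.09776264  0.72599461] [-0.2283299   0.77438696  0.56507819 -0.16993212] 361.53296118262364
dock out [(0.95, [209.0, 209.6, 81.7, 104.1]), (0.72, [382.1, 161.9, 10.0, 27.4])] pt [(0.84, array([246.6, 253.6]))]Traceback (most recent call last):
  File "<stdin>", line 6, in <module>
ValueError: it knows: dock, spare_tip
```

```bash
python3 - <<'E'
from h import *
for n in ['scene','top','wrist']:
    c=camera(n);save(c,n+'0.png');print(n,c['xyz'],c['attitude'],c['fx'])
    for t in ['dock','spare_tip']:
        print(t,'out',[(round(o['conf'],2),np.round(o['box'])) for o in outline_of(c,t)],'pt',[(round(o['conf'],2),np.round(o['point'],1)) for o in spot_point(c,t)])
    hsv=cv2.cvtColor(c['frame'],cv2.COLOR_RGB2HSV)
    m=cv2.inRange(hsv,(100,110,50),(130,255,255))
    _,_,st,ce=cv2.connectedComponentsWithStats(m)
    print([ (list(x),np.round(y,1)) for x,y in zip(st,ce) if 40<x[4]<20000])
a=cv2.imread('pics/scene0.png');b=cv2.imread('pics/top0.png')
cv2.imwrite('pics/both.png',cv2.resize(np.vstack([a,b]),(480,600)))
E
```

```text
scene [ 0.89418926 -0.09776264  0.72599461] [-0.2283299   0.77438696  0.56507819 -0.16993212] 361.53296118262364
dock out [(0.86, array([208., 210.,  83., 105.]))] pt [(0.74, array([245.7, 256.3]))]
spare_tip out [(0.68, array([384., 159.,   9.,  32.]))] pt [(0.7, array([391.6, 157.9])), (0.32, array([246.1, 255.9]))]
[([np.int32(586), np.int32(46), np.int32(54), np.int32(72), np.int32(2603)], array([618.9,  81. ])), ([np.int32(556), np.int32(117), np.int32(74), np.int32(55), np.int32(2136)], array([594.7, 142.9])), ([np.int32(384), np.int32(161), np.int32(8), np.int32(27), np.int32(111)], array([388.2, 172.3])), ([np.int32(227), np.int32(212), np.int32(9), np.int32(10), np.int32(55)], array([230.7, 216.3]))]
top [0.44434971 0.01848393 0.75352781] [-0.02417053  0.71219733 -0.6991187   0.0585132 ] 375.8972117795128
dock out [(0.93, array([349., 144.,  92., 109.]))] pt [(0.86, array([391.5, 206.1]))]
spare_tip out [(0.45, array([208., 200.,  19.,  11.]))] pt [(0.47, array([208.4, 209.7]))]
[([np.int32(400), np.int32(189), np.int32(21), np.int32(14), np.int32(159)], array([410.8, 195.5])), ([np.int32(206), np.int32(202), np.int32(14), np.int32(10), np.int32(91)], array([212.7, 206.7]))]
wrist [0.14898101 0.63754846 0.38442058] [0.12993941 0.81036757 0.56419284 0.09003661] 343.7853933877162
dock out [] pt []
spare_tip out [] pt []
[([np.int32(568), np.int32(0), np.int32(65), np.int32(60), np.int32(3027)], array([599.2,  25.2]))]
```

View pics/both.png

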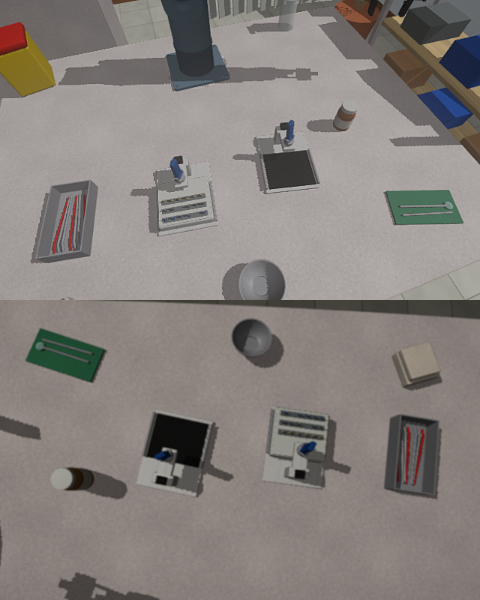

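The pair shows the dock with the white tray at scene (246,256) and top (391,206). The empty clamp with the black seat is at top (212,207). Next I work out the dock pose and look closer.

```bash
python3 - <<'E'
from h import *
s=camera('scene');t=camera('top')
ps=spot_point(s,'dock')[0]['point'];pt=spot_point(t,'dock')[0]['point']
print('tri',tri([ray(s,ps),ray(t,pt)]),'z0',atz(s,ps,0),atz(t,pt,0))
m=outline_of(t,'dock')[0]['mask'].astype(np.uint8)
cs=max(cv2.findContours(m,0,2)[0],key=cv2.contourArea)[:,0]
W=np.array([atz(t,p,0.02)[:2] for p in cs.astype(float)])
print('rect',cv2.minAreaRect(W.astype(np.float32)))
# lever
lv=[]
print('lever top blue z.15',atz(t,(410.8,195.5),.14),atz(s,(230.7,216.3),.14))
print('spare',atz(t,(212.7,206.7),.14), atz(s,(388.2,172.3),.14))
a=cv2.resize(s['frame'][190:330,190:310],(800*120//160*1,700))[:,:,::-1]
a=cv2.resize(s['frame'][195:275,190:280],None,fx=4.4,fy=4.4,interpolation=2);b=cv2.resize(t['frame'][135:265,340:450],None,fx=3.6,fy=3.6,interpolation=2)
h=max(len(a),len(b));f=lambda x:np.pad(x,((0,h-len(x)),(0,0),(0,0)))
o=np.hstack([f(a),f(b)]);print(o.shape);cv2.imwrite('pics/z1.png',o[:,:800,::-1])
E
```

```text
tri [ 0.52208412 -0.15014039  0.00282579] z0 [ 0.52097954 -0.14934354  0.        ] [ 0.5221493  -0.15180711  0.        ]
rect ((0.5379305481910706, -0.15324179828166962), (0.16489696502685547, 0.20428237318992615), 82.63345336914062)
lever top blue z.15 [ 0.52324739 -0.1516232   0.14      ] [ 0.50715625 -0.15530202  0.14      ]
spare [0.49790261 0.17339875 0.14      ] [0.50185696 0.17038974 0.14      ]
(468, 792, 3)
```

View pics/z1.png

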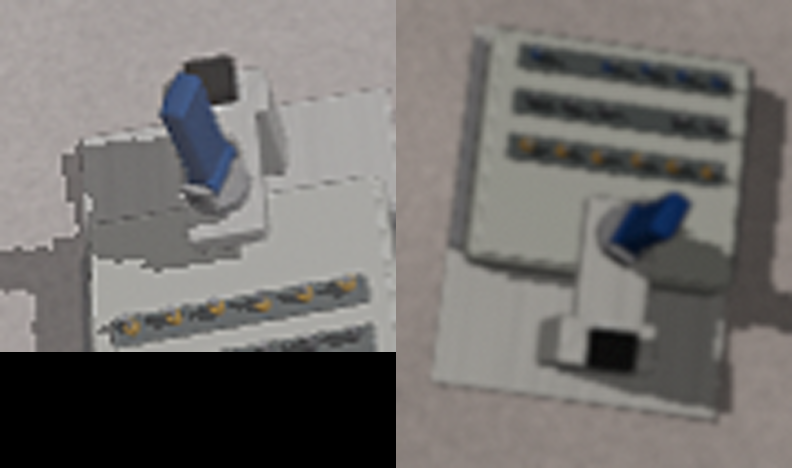

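>>> {"method": "carry_out", "body": {"targets": [[[0,0,0,-0.0271,-0.0304,-0.0017,1],[0,0,0,-0.0271,-0.0304,-0.0017,1],[0,0,0,-0.0271,-0.0304,-0.0017,1],[0,0,0,-0.0271,-0.0304,-0.0017,1],[0,0,0,-0.0271,-0.0304,-0.0017,1]]]}}

```text
clock: 1.62
position: [0.3005, 0.4181, 0.2255]
eef_rot: [0.0, 0.176, 0.984, 0.0]
ft_force: [-0.3, -0.1, 0.7]
grip_width: 0.996
gripper_force: 0.0
```

>>> {"method": "carry_out", "body": {"targets": [[[0,0,0,-0.0271,-0.0304,-0.0017,1],[0,0,0,-0.0271,-0.0304,-0.0017,1],[0,0,0,-0.0271,-0.0304,-0.0017,1],[0,0,0,-0.0271,-0.0304,-0.0017,1],[0,0,0,-0.0271,-0.0304,-0.0017,1]]]}}

```text
clock: 2.03
position: [0.3748, 0.2285, 0.2343]
eef_rot: [0.0, 0.176, 0.984, 0.0]
ft_force: [0.7, -0.2, 0.7]
grip_width: 0.998
gripper_force: 0.0
```

>>> {"method": "carry_out", "body": {"targets": [[[0,0,0,-0.0271,-0.0304,-0.0017,1],[0,0,0,-0.0271,-0.0304,-0.0017,1],[0,0,0,-0.0271,-0.0304,-0.0017,1],[0,0,0,-0.0271,-0.0304,-0.0017,1],[0,0,0,-0.0271,-0.0304,-0.0017,1]]]}}

```text
clock: 2.45
position: [0.4491, 0.0388, 0.243]
eef_rot: [0.0, 0.176, 0.984, 0.0]
ft_force: [1.4, 0.9, -0.3]
grip_width: 0.997
gripper_force: 0.0
```

>>> {"method": "carry_out", "body": {"targets": [[[0,0,0,-0.0271,-0.0304,-0.0017,1],[0,0,0,-0.0271,-0.0304,-0.0017,1],[0,0,0,-0.0271,-0.0304,-0.0017,1],[0,0,0,-0.0271,-0.0304,-0.0017,1],[0,0,0,-0.0271,-0.0304,-0.0017,1]]]}}

```text
clock: 2.87
position: [0.5234, -0.1508, 0.2513]
eef_rot: [0.0, 0.176, 0.984, 0.0]
ft_force: [0.9, -0.3, 0.5]
grip_width: 1.003
gripper_force: 0.0
```

>>> {"method": "carry_out", "body": {"targets": [[[0,0,7,0,0,0,1],[0,0,7,0,0,0,1],[0,0,6,0,0,0,1]]]}}

```text
clock: 3.12
position: [0.5229, -0.15, 0.2509]
eef_rot: [0.0, 0.348, 0.937, -0.0]
ft_force: [0.3, 0.7, -0.2]
grip_width: 1.0
gripper_force: 0.0
```

```bash
cat >> h.py <<'E'
def lever(o,yaw,v,f):
    o=np.array([o[0],o[1],0.]);t=yaw+1.2-v;u=np.array([np.cos(t),np.sin(t),0]);w=np.array([-u[1],u[0],0]);z=np.array([0,0,1.])
    a=np.cos(f)*z-np.sin(f)*u; n=np.cos(f)*u+np.sin(f)*z; h=o+z*(.101-.0025*v)
    return np.array([h+a*r+n*i*.006+w*j*.011 for r in(.005,.065) for i,j in((1,1),(1,-1),(-1,-1),(-1,1))])
def dockpts(o,yaw):
    c,s=np.cos(yaw),np.sin(yaw);M=np.array([[c,-s,0],[s,c,0],[0,0,1]])
    return np.array([o[0],o[1],0])+np.array([[.02,.018,.074],[.02,-.018,.074],[-.04,-.018,.074],[-.04,.018,.074]])@M.T
def blue(c):
    return cv2.inRange(cv2.cvtColor(c['frame'],cv2.COLOR_RGB2HSV),(100,110,40),(130,255,255))
E
python3 - <<'E'
from h import *
c=camera('wrist');save(c,'w1.png');f=c['frame'][:,:,::-1].copy()
print(c['xyz'],[(o['conf'],o['point']) for o in spot_point(c,'dock')])
o=(.5225,-.150);y=-.129
for P,col in((lever(o,y,.2,.05),(0,255,255)),(dockpts(o,y),(0,0,255))):
    p=proj(c,P);print(np.round(p,0).tolist())
    for i in range(0,len(p),4): cv2.polylines(f,[p[i:i+4].astype(np.int32)],True,col,1)
cv2.imwrite('pics/w1o.png',f)
E
```

```text
[ 0.46070939 -0.0971093   0.4183753 ] [(0.93, [313.1, 154.5])]
[[319.0, 162.0], [319.0, 185.0], [306.0, 185.0], [306.0, 162.0], [316.0, 180.0], [316.0, 207.0], [301.0, 207.0], [300.0, 180.0]]
[[338.0, 173.0], [309.0, 191.0], [276.0, 143.0], [306.0, 123.0]]
```

View pics/w1o.png

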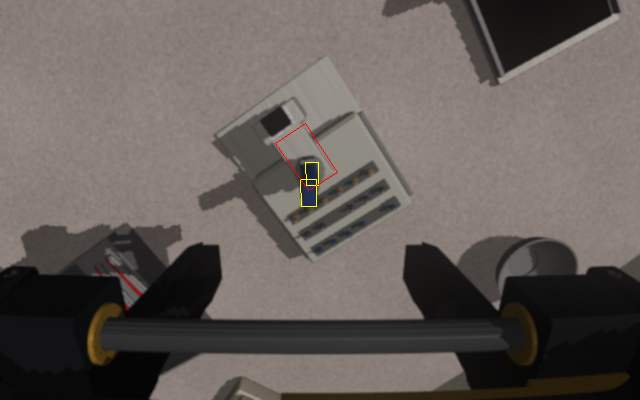

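The wrist view shows the lever around (309,185) with the drawn model almost on it. I'll fit it using all three views.

```bash
python3 - <<'E'
from h import *
from scipy.optimize import minimize
S=[]
for n,old,bx in(('wrist',None,(280,150,340,220)),('scene','scene0.png',(215,195,260,250)),('top','top0.png',(380,170,440,220))):
    c=camera(n); 
    if old: c['frame']=cv2.imread('pics/'+old)[:,:,::-1].copy()
    m=np.zeros((400,640),np.uint8);l,t,r,b=bx;m[t:b,l:r]=blue(c)[t:b,l:r];S.append((c,m,bx));print(n,(m>0).sum(),cv2.boundingRect(m))
Y=-.129;UP=4
def rend(c,P,bx):
    l,t,r,b=bx;im=np.zeros(((b-t)*UP,(r-l)*UP),np.uint8)
    cv2.fillConvexPoly(im,cv2.convexHull(np.round((proj(c,P)-[l-.5,t-.5])*UP).astype(np.int32)),1);return im
B=[cv2.resize((m[b[1]:b[3],b[0]:b[2]]>0).astype(np.uint8),None,fx=UP,fy=UP,interpolation=0) for c,m,b in S]
def ious(x):
    P=lever(x[:2],Y,x[2],x[3]);out=[]
    for (c,m,b),M in zip(S,B):
        r=rend(c,P,b);out.append((r&M).sum()/max(1,(r|M).sum()))
    return out
best=None
for v in(0,.15,.3):
    r=minimize(lambda x:-sum(ious(x)),[.5225,-.15,v,.06],method='Nelder-Mead',options=dict(initial_simplex=np.array([.5225,-.15,v,.06])+np.vstack([np.zeros(4),np.diag([.004,.004,.15,.08])])))
    print(np.round(r.x,4),np.round(ious(r.x),2))
    if best is None or r.fun<best.fun:best=r
T=[]
for (c,m,b),M in zip(S,B):
    l,t,rr,bb=b;f=cv2.resize(c['frame'][t:bb,l:rr,::-1],None,fx=UP,fy=UP,interpolation=0)
    for im,col in((M,(0,255,0)),(rend(c,lever(best.x[:2],Y,*best.x[2:]),b),(0,0,255))): cv2.drawContours(f,cv2.findContours(im,0,2)[0],-1,col,1)
    T.append(np.pad(f,((0,280-len(f)),(0,0),(0,0))))
cv2.imwrite('pics/fit.png',np.hstack(T))
E
```

```text
wrist 478 (300, 164, 17, 44)
scene 95 (227, 212, 16, 26)
top 170 (400, 189, 21, 14)
[ 0.5222 -0.1505  0.2773  0.0319] [0.68 0.28 0.7 ]
[ 0.5231 -0.1503  0.328   0.0438] [0.66 0.28 0.71]
[ 0.5237 -0.1498  0.3481  0.0552] [0.66 0.29 0.71]
```

View pics/fit.png

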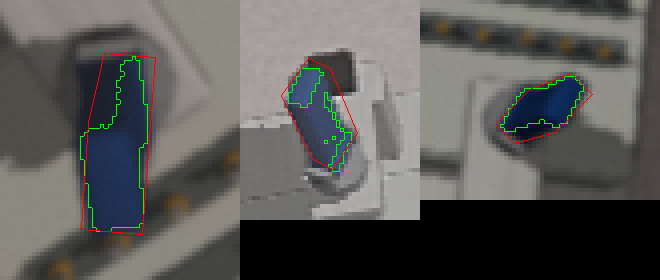

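>>> {"method": "carry_out", "body": {"targets": [[[0,0,2,0,0,0.036,0.6],[0,0,0,0,0,0.036,0.6],[0,0,0,0,0,0.036,0.6],[0,0,0,0,0,0.018,0.6],[0,0,0,0,0,0,0.4]]], "newtons": 20}}

```text
clock: 3.78
position: [0.5199, -0.1478, 0.1212]
eef_rot: [-0.004, 0.36, 0.933, -0.001]
ft_force: [-2.0, -0.8, -0.5]
grip_width: 0.644
gripper_force: 0.0
```

>>> {"method": "carry_out", "body": {"targets": [[[0,0,0,0,0,0,0],[0,0,0,0,0,0,0],[0,0,0,0,0,0,0],[0,0,0,0,0,0,0],[0,0,0,0,0,0,0]]]}}

```text
clock: 4.2
position: [0.5237, -0.149, 0.1261]
eef_rot: [0.001, 0.361, 0.933, 0.0]
ft_force: [-0.7, -1.5, 1.1]
grip_width: 0.272
gripper_force: 1.0
```

```bash
python3 - <<'E'
from h import *
s=read_state();print(s['clock'],s['grip_width'],s['gripper_force'],s['ft_force'],s['moment'],s['position'],s['joints'])
c=camera('wrist');t=camera('scene');a=c['frame'][60:400,180:460];b=cv2.resize(t['frame'][140:280,170:310],(340,340),interpolation=2)
cv2.imwrite('pics/g1.png',np.hstack([a,b])[:,:,::-1])
E
```

```text
4.2 0.2716037993025758 1.0067294134023541 [-0.70232055 -1.49753247  1.05337264] [-0.39380547  0.25780006  0.00804819] [ 0.5236566  -0.14899671  0.12608458] [-0.14873759  0.51129671  0.44818099  1.91590182 -0.30702821  0.77932568
  1.30214163]
```

View pics/g1.png

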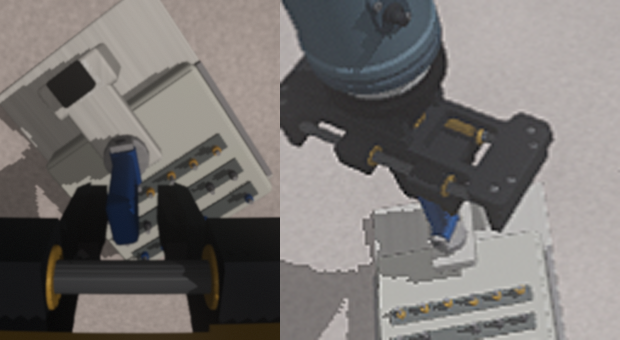

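The lever sits between the fingers, touching the left one at about (107,200), with a gap on the right. The fingers are still closing, so I let them finish.

>>> {"method": "carry_out", "body": {"targets": [[[0,0,0,0,0,0,0],[0,0,0,0,0,0,0],[0,0,0,0,0,0,0],[0,0,0,0,0,0,0],[0,0,0,0,0,0,0]]]}}

```text
clock: 4.72
position: [0.5209, -0.1512, 0.1256]
eef_rot: [-0.001, 0.362, 0.932, -0.001]
ft_force: [-7.2, -4.8, 8.0]
grip_width: 0.142
gripper_force: 19.6
```

```bash
python3 - <<'E'
from h import *
s=read_state();print(s['clock'],s['grip_width']*88,s['gripper_force'],s['ft_force'],s['moment'],s['position'],s['eef_rot'],s['joints'])
E
```

```text
4.7167 12.47192383217119 19.57026119074726 [-7.17366113 -4.75503012  7.95797813] [-0.98089449  1.57612     0.07888145] [ 0.5209186  -0.15118715  0.12556458] [-8.87071917e-04  3.61788548e-01  9.32258919e-01 -1.25235435e-03] [-0.14750512  0.51169313  0.45085392  1.91786809 -0.30448648  0.78134848
  1.30229682]
```

>>> {"method": "carry_out", "body": {"targets": [[[0,0,0,0,-0.003,0,0],[0,0,6,0,0,0.0002,0],[0,0,6,0,0,0.0003,0],[0,0,6,0,0,0.0002,0],[0,0,6,0,0,0.0003,0]]], "newtons": 35}}

```text
clock: 5.13
position: [0.5212, -0.1511, 0.1246]
eef_rot: [0.0, 0.549, 0.836, 0.0]
ft_force: [-1.3, -0.3, 4.2]
grip_width: 0.139
gripper_force: 34.3
```

```bash
cat > st.py <<'E'
from h import *
s=read_state();q=s['eef_rot'];M=rot(q).as_matrix()
print(s['clock'],'w',s['grip_width']*88,'F',s['gripper_force'],s['ft_force'],s['moment'],s['position'],'yaw_y',np.degrees(np.arctan2(M[1,1],M[0,1])),'tilt',M[2],s['joints'])
E
python3 st.py
```

```text
5.1333 w 12.209553027597044 F 34.34762139144368 [-1.2568893  -0.25668831  4.22444088] [0.02525178 0.21542918 0.12070895] [ 0.52115948 -0.15111081  0.1246283 ] yaw_y 23.412349865319086 tilt [-1.67708886e-04  9.21486847e-04 -9.99999561e-01] [-0.22358146  0.53345154  0.55670433  1.92464775 -0.38854426  0.79003712
  0.95727452]
```

>>> {"method": "carry_out", "body": {"targets": [[[0,0,6,0,0,0.0003,0],[0,0,6,0,0,0.0003,0],[0,0,6,0,0,0.0002,0],[0,0,6,0,0,0.0003,0],[0,0,0,0,0,0,0]]]}}

```text
clock: 5.55
position: [0.522, -0.1509, 0.1235]
eef_rot: [0.001, 0.71, 0.704, 0.001]
ft_force: [0.9, 2.5, 4.5]
grip_width: 0.134
gripper_force: 34.6
```

```bash
python3 st.py
```

```text
5.55 w 11.834051238103111 F 34.5903807481227 [0.90596793 2.54178297 4.53459445] [ 0.49902876 -0.15075342  0.12636038] [ 0.52199728 -0.15085927  0.12353258] yaw_y -0.47234629617923585 tilt [-3.10842631e-04  1.97372217e-03 -9.99998004e-01] [-0.29999196  0.56434483  0.66410945  1.928466   -0.47434465  0.80704984
  0.61660229]
```

>>> {"method": "carry_out", "body": {"targets": [[[0,0,4,0,0,0.0002,0],[0,0,3,0,0,0.0001,0],[0,0,2,0,0,0,0],[0,0,0,0,0,0,0]]]}}

```text
clock: 5.88
position: [0.5223, -0.1507, 0.1232]
eef_rot: [0.001, 0.761, 0.648, 0.001]
ft_force: [2.2, 2.2, 3.3]
grip_width: 0.134
gripper_force: 34.6
```

```bash
python3 st.py
```

```text
5.8833 w 11.774943314752386 F 34.575459997813596 [2.21453714 2.20476799 3.29897245] [ 0.16339163 -0.51785405  0.1572828 ] [ 0.52227764 -0.15074735  0.12318587] yaw_y -9.161254038291169 tilt [ 3.22579316e-04  2.45898413e-03 -9.99996925e-01] [-0.32614283  0.57712705  0.7023845   1.9297738  -0.50654408  0.81508332
  0.49358288]
```

>>> {"method": "carry_out", "body": {"targets": [[[0,0,2,0,0,0.0001,0],[0,0,2,0,0,0,0],[0,0,0,0,0,0,0]]]}}

```text
clock: 6.13
position: [0.5223, -0.1507, 0.1231]
eef_rot: [0.001, 0.783, 0.622, 0.001]
ft_force: [2.5, 2.6, 4.6]
grip_width: 0.141
gripper_force: 35.3
```

```bash
python3 st.py
```

```text
6.1333 w 12.422462486247989 F 35.325362058429164 [2.52702428 2.5765137  4.64075826] [ 0.38725074 -0.57647802  0.55225437] [ 0.52226282 -0.15073659  0.12313541] yaw_y -13.099798606386504 tilt [ 4.92338608e-04  2.30621245e-03 -9.99997219e-01] [-0.33799301  0.58313054  0.71997297  1.9303358  -0.52086358  0.81949826
  0.4376753 ]
```

>>> {"method": "carry_out", "body": {"targets": [[[0,0,2,0,0,0,0],[0,0,2,0,0,0,0],[0,0,0,0,0,0,0]]]}}

```text
clock: 6.38
position: [0.5222, -0.1508, 0.1231]
eef_rot: [0.001, 0.804, 0.594, 0.001]
ft_force: [3.6, 2.8, 5.2]
grip_width: 0.153
gripper_force: 37.2
```

```bash
python3 st.py
```

```text
6.3833 w 13.505249584940831 F 37.18432991561713 [3.64899624 2.7717965  5.19737567] [ 0.35488399 -0.63302633  0.85444615] [ 0.5221741  -0.15075479  0.12306251] yaw_y -17.073761076641983 tilt [ 4.59229634e-04  2.00179965e-03 -9.99997891e-01] [-0.3500216   0.58952242  0.73794092  1.93094588 -0.53534292  0.82424362
  0.38131307]
```

>>> {"method": "carry_out", "body": {"targets": [[[0,0,0,0,0,0,0.5],[0,0,0,0,0,0,0.5],[0,0,0,0,0,0,0.5],[0,0,-5,0,0,-0.01,0.5],[0,0,-4,0,0,-0.03,0.5]]], "newtons": 30}}

```text
clock: 6.8
position: [0.5173, -0.1505, 0.1594]
eef_rot: [-0.003, 0.755, 0.656, -0.003]
ft_force: [0.6, 0.4, 0.1]
grip_width: 0.488
gripper_force: 0.0
```

>>> {"method": "carry_out", "body": {"targets": [[[0,0,0,0,0,-0.03,0.5],[0,0,0,0,0,-0.005,0.5]]]}}

```text
clock: 6.97
position: [0.5222, -0.1528, 0.2011]
eef_rot: [0.002, 0.757, 0.654, 0.001]
ft_force: [0.5, -0.1, 1.5]
grip_width: 0.496
gripper_force: 0.0
```

```bash
python3 st.py; python3 - <<'E'
from h import *
c=camera('wrist');f=c['frame'][:,:,::-1].copy();o=(.5218,-.151)
for y in (-.136,):
  for P,col in((lever(o,y,1.2,.0),(0,255,255)),(dockpts(o,y),(0,0,255))):
    p=proj(c,P)
    for i in range(0,len(p),4): cv2.polylines(f,[p[i:i+4].astype(np.int32)],True,col,1)
cv2.imwrite('pics/w3.png',f)
E
```

```text
6.9667 w 43.65204846835312 F 0.0 [ 0.4880805  -0.11185031  1.51403438] [-0.08558294  0.03603232  0.04074818] [ 0.52217814 -0.15283848  0.20110456] yaw_y -8.35778230195855 tilt [-4.03848355e-04  4.83390270e-03 -9.99988235e-01] [-0.39381498  0.46715934  0.78760398  1.87441237 -0.40097333  0.9595436
  0.42839153]
```

View pics/w3.png

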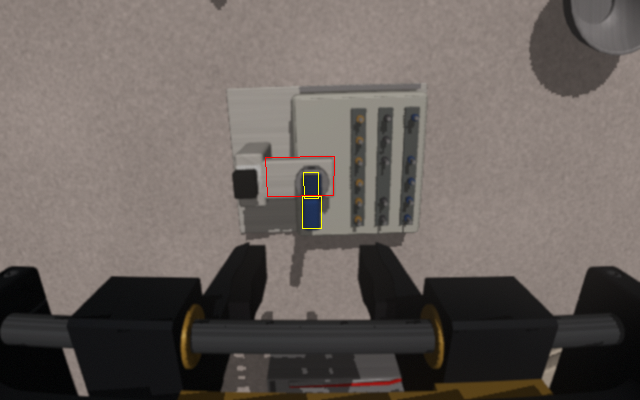

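The lever at (311,200) is upright and square to the arm, as it should be when snug, and the post is to the left (tool -y). Now I go round to the +x side with the fingers closed.

>>> {"method": "carry_out", "body": {"targets": [[[0,0,0,0,0.03,0,0],[0,0,0,0,0.02,0,0],[0,0,0,0,0,0,0],[0,0,0,0,0,0,0],[0,0,0,0,0,0.01,0]]]}}

```text
clock: 7.43
position: [0.5699, -0.1591, 0.1875]
eef_rot: [0.0, 0.757, 0.654, -0.0]
ft_force: [0.3, -1.1, -0.3]
grip_width: 0.144
gripper_force: 0.0
```

>>> {"method": "carry_out", "body": {"targets": [[[0,0,0,0,0,0.02,0],[0,0,0,0,0,0.02,0],[0,0,0,0,0,0.014,0],[0,0,0,0,0,0,0]]]}}

```text
clock: 7.77
position: [0.5672, -0.1575, 0.1299]
eef_rot: [-0.003, 0.757, 0.654, -0.002]
ft_force: [-0.4, 1.2, 0.1]
grip_width: 0.007
gripper_force: 0.0
```

```bash
python3 st.py
```

```text
7.7667 w 0.6382265359436976 F 0.0 [-0.40540359  1.21495982  0.0992837 ] [-0.00394864  0.07613938 -0.0369805 ] [ 0.56716241 -0.15747401  0.12994931] yaw_y -8.348087349083865 tilt [ 4.24781156e-04 -6.27120281e-03 -9.99980246e-01] [-0.29876179  0.64102568  0.69563351  1.80014694 -0.51239158  0.89593788
  0.48579288]
```

>>> {"method": "carry_out", "body": {"targets": [[[0,0,0,0,-0.02,0,0],[0,0,0,0,-0.012,0,0],[0,0,0,0,-0.01,0,0],[0,0,0,0,-0.007,0,0],[0,0,0,0,-0.005,0.003,0]]]}}

```text
clock: 8.18
position: [0.5172, -0.1509, 0.1314]
eef_rot: [0.001, 0.757, 0.654, 0.001]
ft_force: [1.8, -0.8, 2.6]
grip_width: 0.006
gripper_force: 1.0
```

>>> {"method": "carry_out", "body": {"targets": [[[0,0,0,0,-0.005,0.005,0],[0,0,0,0,-0.004,0.005,0],[0,0,0,0,-0.004,0.006,0],[0,0,0,0,0,0,0]]]}}

```text
clock: 8.52
position: [0.5025, -0.1484, 0.1131]
eef_rot: [-0.001, 0.757, 0.654, -0.001]
ft_force: [-0.2, -0.9, -0.8]
grip_width: 0.007
gripper_force: 0.0
```

```bash
python3 st.py; python3 - <<'E'
from h import *
c=camera('wrist');t=camera('scene');a=c['frame'][60:400,150:490];b=cv2.resize(t['frame'][140:280,170:310],(340,340),interpolation=2)
cv2.imwrite('pics/f1.png',np.hstack([a,b])[:,:,::-1])
E
```

```text
8.5167 w 0.5955228008081626 F 0.006766515889466973 [-0.18130953 -0.94545345 -0.77348896] [-0.10277604  0.02803395 -0.00180907] [ 0.50250648 -0.14841017  0.11311425] yaw_y -8.338002260313976 tilt [ 2.04941690e-05 -2.43655890e-03 -9.99997031e-01] [-0.32812531  0.56600579  0.69739215  1.98066718 -0.51202838  0.77863974
  0.52334464]
```

View pics/f1.png

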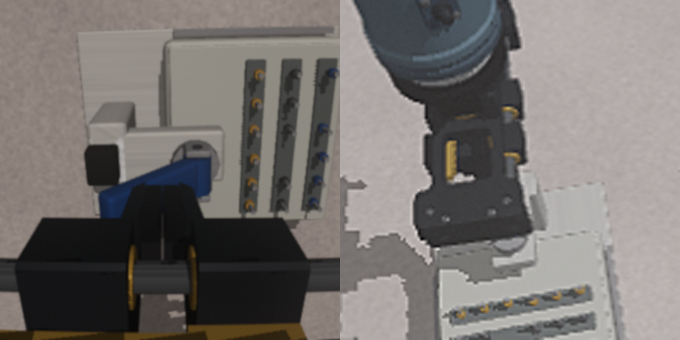

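The lever has folded most of the way and lies under the closed fingers, around (155,190). Now I press it down flat.

>>> {"method": "carry_out", "body": {"targets": [[[0,0,0,0,-0.005,0.004,0],[0,0,0,0,-0.004,0.004,0],[0,0,0,0,-0.003,0.003,0],[0,0,0,0,0,0.001,0],[0,0,0,0,0,0,0]]]}}

```text
clock: 9.03
position: [0.4913, -0.1468, 0.1021]
eef_rot: [-0.001, 0.757, 0.654, -0.0]
ft_force: [0.6, 0.0, 0.7]
grip_width: 0.006
gripper_force: 0.3
```

```bash
python3 st.py
```

```text
9.0333 w 0.5111364116945717 F 0.2567777317017317 [0.61253418 0.00568341 0.71789503] [-0.09184285  0.08942973  0.00227359] [ 0.49129556 -0.14682967  0.10205127] yaw_y -8.336660069212346 tilt [ 1.64492457e-04 -1.48343011e-03 -9.99998886e-01] [-0.32204154  0.56631303  0.68491692  2.01481978 -0.52587649  0.74243213
  0.54061905]
```

>>> {"method": "carry_out", "body": {"targets": [[[0,0,0,0,0,0.001,0],[0,0,0,0,0,0.001,0],[0,0,0,0,0,0,0]]]}}

```text
clock: 9.28
position: [0.4918, -0.1469, 0.1003]
eef_rot: [-0.0, 0.757, 0.654, -0.0]
ft_force: [-1.2, 0.3, 2.2]
grip_width: 0.004
gripper_force: 0.8
```

>>> {"method": "carry_out", "body": {"targets": [[[0,0,0,0,0,0.001,0],[0,0,0,0,0,0.0005,0],[0,0,0,0,0,0,0]]]}}

```text
clock: 9.53
position: [0.4921, -0.1469, 0.0989]
eef_rot: [-0.0, 0.757, 0.654, -0.0]
ft_force: [-0.2, -0.3, 2.0]
grip_width: 0.005
gripper_force: 0.9
```

>>> {"method": "carry_out", "body": {"targets": [[[0,0,0,0,0,0.001,0],[0,0,0,0,0,0.0005,0],[0,0,0,0,0,0,0]]]}}

```text
clock: 9.78
position: [0.4921, -0.1469, 0.0973]
eef_rot: [-0.0, 0.757, 0.654, -0.0]
ft_force: [-0.8, 0.2, 1.8]
grip_width: 0.005
gripper_force: 0.9
```

```bash
python3 st.py; python3 - <<'E'
from h import *
c=camera('wrist');f=c['frame'][:,:,::-1].copy();o=(.5218,-.151)
p=proj(c,lever(o,-.136,1.2,1.55))
for i in (0,4): cv2.polylines(f,[p[i:i+4].astype(np.int32)],True,(0,255,255),1)
cv2.imwrite('pics/f2.png',cv2.resize(f[100:320,200:440],None,fx=2.5,fy=2.5,interpolation=2))
E
```

```text
9.7833 w 0.4090559802418494 F 0.8854227606207132 [-0.81984322  0.15138286  1.833565  ] [-0.06187055  0.26780304  0.02329822] [ 0.49205694 -0.14690823  0.0973252 ] yaw_y -8.327324350966359 tilt [-2.22864418e-05 -1.42449735e-04 -9.99999990e-01] [-0.31616279  0.57409447  0.67736287  2.01616994 -0.53397659  0.73242331
  0.54675699]
```

View pics/f2.png

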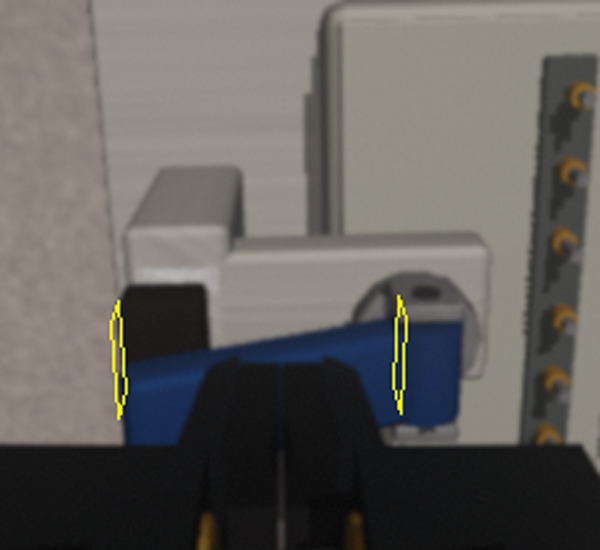

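The lever at (125–460, 320–440) still seems to slope, though fingers at z 97 should already have flattened it. I lift clear and measure without the occlusion.

>>> {"method": "carry_out", "body": {"targets": [[[0,0,0,0,0,-0.03,0],[0,0,0,0,0,-0.035,0],[0,0,0,0,0,-0.035,0],[0,0,0,0,0,0,0]]]}}

```text
clock: 10.17
position: [0.4954, -0.1485, 0.2027]
eef_rot: [0.003, 0.757, 0.654, 0.003]
ft_force: [0.4, -0.3, 0.7]
grip_width: 0.005
gripper_force: 0.0
```

```bash
cat > fit.py <<'E'
from h import *
from scipy.optimize import minimize
c=camera('wrist');bx=(200,100,440,300);l,t,r,b=bx;UP=4
m=np.zeros((400,640),np.uint8);m[t:b,l:r]=blue(c)[t:b,l:r]
n,lab,st,_=cv2.connectedComponentsWithStats(m);k=1+np.argmax(st[1:,4]);m=(lab==k).astype(np.uint8);print(st[k])
M=cv2.resize(m[t:b,l:r],None,fx=UP,fy=UP,interpolation=0)
def rend(x):
    im=np.zeros_like(M);p=proj(c,lever((.5218,-.151),-.136,x[0],x[1]));cv2.fillConvexPoly(im,cv2.convexHull(np.round((p-[l-.5,t-.5])*UP).astype(np.int32)),1);return im
iou=lambda x:(rend(x)&M).sum()/(rend(x)|M).sum()
g=sorted([(iou((v,f)),v,f) for v in np.arange(.6,1.5,.05) for f in np.arange(.8,1.66,.05)])[::-1][:4];print(np.round(g,2).tolist())
f=c['frame'][t:b,l:r,::-1];f=cv2.resize(f,None,fx=UP,fy=UP,interpolation=2)
for im,col in((M,(0,255,0)),(rend(g[0][1:]),(0,0,255)),(rend((1.2,1.55)),(0,255,255))): cv2.drawContours(f,cv2.findContours(im,0,2)[0],-1,col,1)
cv2.imwrite('pics/fold.png',f[:600,80:880])
E
python3 fit.py
```

```text
[ 267  176   86   35 2253]
[[0.75, 1.0, 1.65], [0.75, 1.2, 1.05], [0.74, 1.15, 1.1], [0.74, 1.2, 1.1]]
```

View pics/fold.png

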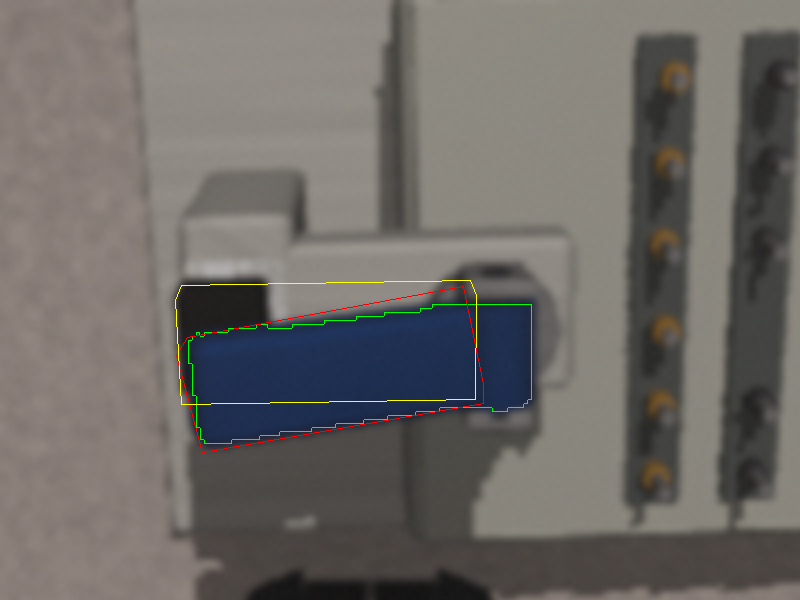

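The picture shows the lever's blue outline with a hub at its right end, tilted about 6° against the model. The fingertips are at about pixel (312,242). I check how well the wrist camera projects the TCP, then fit with the other cameras too.

```bash
python3 - <<'E'
from h import *
s=read_state();c=camera('wrist');M=rot(s['eef_rot']).as_matrix()
P=s['position'];print('tip proj',proj(c,[P,P+.009*M[:,0],P-.009*M[:,0]]).round(1).tolist(), s['position'])
print('cam in tool',(M.T@(c['xyz']-P)).round(4), (M.T@camR(c)).round(3).tolist())
E
```

```text
tip proj [[313.2, 241.4], [313.2, 225.9], [313.1, 256.3]] [ 0.49430435 -0.14749113  0.2001666 ]
cam in tool [ 0.0809 -0.0007 -0.1675] [[0.0, -0.95, -0.313], [1.0, 0.0, 0.0], [-0.0, -0.313, 0.95]]
```

>>> {"method": "carry_out", "body": {"targets": [[[0,0,0,-0.03,0,0,0],[0,0,0,-0.03,0,0,0],[0,0,0,-0.025,0,0,0],[0,0,0,0,0,0,0],[0,0,0,0,0,0,0]]]}}

```text
clock: 10.68
position: [0.4785, -0.2319, 0.1961]
eef_rot: [-0.001, 0.758, 0.653, -0.001]
ft_force: [0.7, 0.6, 0.1]
grip_width: 0.005
gripper_force: 0.0
```

```bash
python3 - <<'E'
from h import *
for n in('wrist','scene','top'):
    c=camera(n);save(c,n+'_9.png');m=blue(c)
    if n!='wrist': print(n,proj(c,[(.5218,-.151,.1),(.46,-.142,.1)]).round(0).tolist())
    k,lab,st,ce=cv2.connectedComponentsWithStats(m)
    for i in range(1,k):
        if 40<st[i,4]<9000:
            q=(lab==i).astype(np.uint8);ct=max(cv2.findContours(q,0,2)[0],key=cv2.contourArea);ap=cv2.approxPolyDP(ct,2.0,True)[:,0]
            print(n,st[i].tolist(),ce[i].round(1));
            if n=='wrist':
                print(' poly px',ap.tolist());print(' at z.104',[ (atz(c,p,.104)[:2]*1000).round(0).tolist() for p in ap.astype(float)])
E
```

```text
wrist [270, 64, 96, 33, 2848] [317.6  79.8]
 poly px [[365, 66], [273, 66], [270, 68], [271, 93], [274, 96], [363, 94]]
 at z.104 [[529.0, -145.0], [464.0, -136.0], [461.0, -137.0], [459.0, -154.0], [461.0, -156.0], [525.0, -164.0]]
scene [[238.0, 232.0], [237.0, 206.0]]
scene [586, 46, 54, 72, 2603] [618.9  81. ]
scene [556, 117, 74, 55, 2136] [594.7 142.9]
scene [384, 161, 8, 27, 100] [388.1 172.5]
scene [229, 202, 15, 36, 356] [235.6 219. ]
top [[404.0, 199.0], [400.0, 234.0]]
top [398, 195, 15, 39, 466] [405.4 214.4]
top [206, 202, 15, 10, 102] [213.  206.7]
```

From directly above, the lever's edges lie along the arm (-7.5°), so the screw is still snug. Next I triangulate the height of the lever's outer end from two camera positions.

```bash
cat > tr.py <<'E'
from h import *
import sys,pickle
c=camera('wrist');m=blue(c);k,lab,st,ce=cv2.connectedComponentsWithStats(m)
i=max(range(1,k),key=lambda i:st[i,4]*(st[i,4]<9000 and st[i,1]>0 and 200<ce[i][0]<440));q=(lab==i)
x0,w=st[i,0],st[i,2];R_=[]
for fr in(.06,.3,.6,.8):
    col=int(x0+fr*w);ys=np.where(q[:,col])[0];R_.append([ray(c,(col,ys.min()-.5)),ray(c,(col,ys.max()+.5))])
pickle.dump(R_,open(sys.argv[1],'wb'));print(st[i],c['xyz'])
if len(sys.argv)>2:
    A=pickle.load(open(sys.argv[2],'rb'))
    # at each x-fraction solve height z so that edge y agree: intersect both views with planes
    for a,b in zip(A,R_): 
        print([(tri([a[j],b[j]])*1000).round(1).tolist() for j in(0,1)])
E
python3 tr.py a.pkl
```

```text
[ 269   68   96   33 2802] [ 0.49089147 -0.1494767   0.36404198]
```

>>> {"method": "carry_out", "body": {"targets": [[[0,0,0,0.03,0,0,0],[0,0,0,0.03,0,0,0],[0,0,0,0.025,0,0,0],[0,0,0,0,0,0,0],[0,0,0,0,0,0,0]]]}}

```text
clock: 11.3
position: [0.4926, -0.1444, 0.1971]
eef_rot: [-0.0, 0.755, 0.656, 0.0]
ft_force: [-0.1, -0.6, 0.3]
grip_width: 0.008
gripper_force: 0.0
```

```bash
python3 tr.py b.pkl a.pkl
```

```text
[ 272  182   87   36 2315] [ 0.50324445 -0.06431965  0.36467747]
[[466.0, -136.2, 114.3], [463.4, -156.5, 122.5]]
[[481.7, -138.4, 111.6], [478.8, -158.3, 117.0]]
[[501.9, -141.0, 104.1], [499.1, -160.9, 109.0]]
[[515.7, -141.5, 100.7], [512.9, -162.2, 106.0]]
```

The lever's outer end is still at about z 118 at the top, roughly 0.25 rad short of flat. The fingertips effectively end about 18 mm above the nominal TCP. I press again, lower, guided by force.

>>> {"method": "carry_out", "body": {"targets": [[[0,0,0,-0.002,0,0.035,0],[0,0,0,0,-0.003,0.03,0],[0,0,0,0,0,0.025,0],[0,0,0,0,0,0.009,0],[0,0,0,0,0,0.002,0]]]}}

```text
clock: 11.77
position: [0.4874, -0.1493, 0.0951]
eef_rot: [-0.001, 0.757, 0.653, -0.001]
ft_force: [-0.1, -0.7, 0.3]
grip_width: 0.008
gripper_force: 0.0
```

>>> {"method": "carry_out", "body": {"targets": [[[0,0,0,0,0,0.002,0],[0,0,0,0,0,0.002,0],[0,0,0,0,0,0,0]]]}}

```text
clock: 12.02
position: [0.4899, -0.1492, 0.0935]
eef_rot: [0.001, 0.757, 0.654, 0.001]
ft_force: [-0.6, -1.2, 0.1]
grip_width: 0.009
gripper_force: 0.4
```

>>> {"method": "carry_out", "body": {"targets": [[[0,0,0,0,0,0.001,0],[0,0,0,0,0,0.001,0],[0,0,0,0,0,0,0]]]}}

```text
clock: 12.27
position: [0.4893, -0.1487, 0.0909]
eef_rot: [0.001, 0.757, 0.654, 0.0]
ft_force: [-0.1, -1.8, 1.7]
grip_width: 0.005
gripper_force: 1.0
```

>>> {"method": "carry_out", "body": {"targets": [[[0,0,0,0,0,0.001,0],[0,0,0,0,0,0.001,0],[0,0,0,0,0,0,0]]]}}

```text
clock: 12.52
position: [0.4888, -0.1485, 0.0883]
eef_rot: [-0.0, 0.757, 0.654, -0.0]
ft_force: [-1.4, -1.4, 3.2]
grip_width: 0.001
gripper_force: 0.9
```

>>> {"method": "carry_out", "body": {"targets": [[[0,0,0,0,0,0.001,0],[0,0,0,0,0,0.001,0],[0,0,0,0,0,0,0]]]}}

```text
clock: 12.77
position: [0.4886, -0.1483, 0.0861]
eef_rot: [-0.0, 0.757, 0.654, -0.0]
ft_force: [-0.8, -0.5, 1.5]
grip_width: 0.003
gripper_force: 0.7
```

>>> {"method": "carry_out", "body": {"targets": [[[0,0,0,0,0,0.001,0],[0,0,0,0,0,0.001,0],[0,0,0,0,0,0,0]]]}}

```text
clock: 13.02
position: [0.4886, -0.1482, 0.0842]
eef_rot: [-0.0, 0.757, 0.654, -0.0]
ft_force: [-2.7, 0.2, 0.9]
grip_width: 0.004
gripper_force: 0.7
```

```bash
python3 st.py; python3 - <<'E'
from h import *
c=camera('wrist');s=camera('scene')
a=cv2.resize(c['frame'][120:320,220:420],(400,400),interpolation=2);b=cv2.resize(s['frame'][170:270,190:290],(400,400),interpolation=2)
cv2.imwrite('pics/p2.png',np.hstack([a,b])[:,:,::-1])
E
```

```text
13.0167 w 0.3790163711826724 F 0.6691157823661342 [-2.6671761   0.21734071  0.85355933] [-0.1008802   0.31111728  0.00884032] [ 0.48863308 -0.14824761  0.08415379] yaw_y -8.31868100321983 tilt [ 1.97173294e-04 -5.75952236e-04 -9.99999815e-01] [-0.30137351  0.59298956  0.66279293  2.02834867 -0.55904321  0.70569581
  0.57257039]
```

View pics/p2.png

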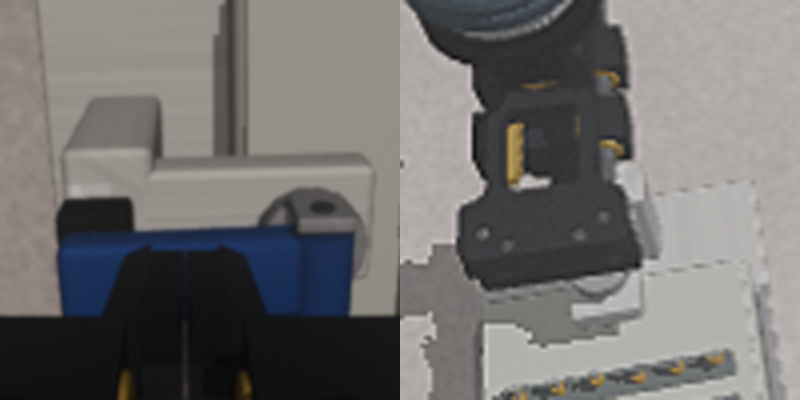

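The lever now looks almost parallel to the arm: left panel, far edge from (62,235) to (350,228). I go on until the force rises at the stop.

>>> {"method": "carry_out", "body": {"targets": [[[0,0,0,0,0,0.001,0],[0,0,0,0,0,0.001,0],[0,0,0,0,0,0,0]]]}}

```text
clock: 13.37
position: [0.489, -0.1483, 0.0828]
eef_rot: [-0.0, 0.757, 0.654, 0.0]
ft_force: [-2.2, 1.5, 8.9]
grip_width: 0.006
gripper_force: 4.5
```

>>> {"method": "carry_out", "body": {"targets": [[[0,0,0,0,0,0.001,0],[0,0,0,0,0,0,0],[0,0,0,0,0,0,0]]]}}

```text
clock: 13.62
position: [0.489, -0.1483, 0.0823]
eef_rot: [-0.0, 0.757, 0.654, 0.001]
ft_force: [-4.4, 1.9, 16.2]
grip_width: 0.004
gripper_force: 7.7
```

The force rose to 16 N, so the lever is on its stop. I lift off and check its slope.

>>> {"method": "carry_out", "body": {"targets": [[[0,0,0,0,0,-0.01,0],[0,0,0,0,0,-0.03,0],[0,0,0,0,0,-0.04,0],[0,0,0,0,0,-0.035,0],[0,0,0,0,0,0,0]]]}}

```text
clock: 14.03
position: [0.4926, -0.1502, 0.2023]
eef_rot: [0.004, 0.757, 0.654, 0.003]
ft_force: [0.8, -0.7, -0.2]
grip_width: 0.007
gripper_force: 0.0
```

>>> {"method": "carry_out", "body": {"targets": [[[0,0,0,0,0,0,0],[0,0,0,0,0,0,0]]]}}

```text
clock: 14.2
position: [0.4887, -0.1479, 0.1961]
eef_rot: [-0.0, 0.756, 0.654, 0.0]
ft_force: [0.1, -0.5, -0.3]
grip_width: 0.005
gripper_force: 0.0
```

```bash
python3 tr.py c.pkl
```

```text
[ 274  177   89   28 2299] [ 0.49971653 -0.06787551  0.36361869]
```

>>> {"method": "carry_out", "body": {"targets": [[[0,0,0,-0.03,0,0,0],[0,0,0,-0.03,0,0,0],[0,0,0,-0.025,0,0,0],[0,0,0,0,0,0,0],[0,0,0,0,0,0,0]]]}}

```text
clock: 14.67
position: [0.4752, -0.2336, 0.1952]
eef_rot: [-0.001, 0.758, 0.653, -0.001]
ft_force: [-0.6, -0.2, -0.4]
grip_width: 0.006
gripper_force: 0.0
```

```bash
python3 tr.py d.pkl c.pkl; python3 - <<'E'
from h import *
c=camera('wrist');m=blue(c);k,lab,st,ce=cv2.connectedComponentsWithStats(m);i=1+np.argmax(st[1:,4]);q=(lab==i);x0,w=st[i,0],st[i,2]
for f in(np.min,np.max):
    P=np.array([atz(c,(x,f(np.where(q[:,x])[0])),.104)[:2] for x in range(x0+8,x0+w-16,4)]);print('yaw',np.degrees(np.polyfit(P[:,0],P[:,1],1)[0]))
E
python3 st.py
```

```text
[ 271   60   99   33 2880] [ 0.4869102  -0.15353654  0.36266864]
[[462.7, -135.6, 96.0], [459.8, -155.9, 103.5]]
[[479.8, -138.4, 98.2], [476.9, -157.8, 102.6]]
[[501.3, -140.9, 97.5], [498.5, -161.1, 99.8]]
[[515.7, -141.7, 99.2], [512.9, -162.4, 102.0]]
yaw -6.6799035191318
yaw -7.190901393537228
14.7667 w 0.11479536200388844 F 0.0 [ 0.60059195  0.45831256 -0.1378131 ] [ 0.00246874  0.06385741 -0.01546482] [ 0.47622487 -0.23140949  0.1953509 ] yaw_y -8.290648893390145 tilt [ 7.94179085e-04 -2.05048437e-03 -9.99997582e-01] [-0.25179516  0.45964066  0.81059328  1.91063876 -0.40770349  0.94564955
  0.60765532]
```

```bash
python3 -c "
from workcell import workorder
print(workorder.close_job())"
```

```text
the job is handed in; nothing more can be done
None
```

I turned the tray clamp's screw clockwise to its stop and then folded its lever flat. I left the empty clamp alone and handed the job in at about 15 s with the gripper clear.

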